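# Lock the stop nut on a flange transport spindle

## Task

On the flange spindle, turn the red wing nut clockwise (seen from above) down the threaded rod until it bears on the spring washer, and keep tightening until the washer is squeezed shut and the nut goes solid, so that it locks the hex nut below it. The hex nut is already set and must not be turned along, so stop as soon as the wing nut goes firm; leave the flange, castor and spray can lying around it alone, and let go of the nut at the end.

Things in the scene. Friction and masses are not known exactly. Their poses are not given: they have to be found in the camera images.
- rod_tip (a point): Fixed spindle: upright steel rod, 20 mm thick, right-hand thread, 2.5 mm pitch, top 138 mm above the table, in the middle of a blue 170 mm square plate (12 mm thick) under three rusty 150 mm flanges (stack top 60 mm above the table). The point is the top of the rod on its axis; z up, x along a side of the plate.
- wing_nut_mid (a point): Red wing nut threaded on the rod, 26 mm high: 37 mm hub, two opposite wings 9 mm thick, 20 mm high (9 mm below to 11 mm above the point), reaching 58 mm from the axis. The point is on the axis, half-way up; z up, x along the wings. It only turns, sinking 2.5 mm per turn clockwise from above. It starts 2 to 3 mm (0.8 to 1.2 turns) above the washer. Push a wing round with a finger or grip it.
- wing_tip (a point): Middle of one wing's outer end, 52 mm from the rod axis. Torque to turn the wing nut: 0.05 N m running free; on meeting the washer it jumps to 0.28 N m and climbs to 0.46 N m as the washer shuts over a further 1.25 rad; then it is solid. The nut stays where it is left.
- first_nut_top (a point): Steel hex nut under the wing nut, 36 mm across flats, 20 mm high, height differs each time, yellow dab at its x side. The point is the centre of its top; z up; x starts along rod_tip's x and must stay so. Only friction holds it: more than 0.95 N m on the tight wing nut (19 N at 50 mm) turns it too. On it lies a dark spring washer, 33 mm across, 7.5 mm high slack, 7 mm shut.
- loose_flange_mid (a point): Bystander: rusty steel ring flange lying flat, 110 mm outside, 52 mm bore, 18 mm high; its centre. Not to be moved.
- castor_mid (a point): Bystander: castor with a red 64 mm wheel standing on its 75 x 60 mm steel plate, 92 mm high; the point is on its axis 40 mm above the table. Not to be moved.
- spray_can_mid (a point): Bystander: upright blue spray can, 54 mm in diameter, 150 mm high; its centre. Not to be moved.
There are look-alikes about, which are no part of the job. There is more than one size of the part that bears rod_tip; the job needs the larger.

How it is judged:
On the way, in this order (a step that is already met when the one before it is completed fails the run):
1. the wing nut has been run down onto the spring washer (z of wing_nut_mid in the frame of first_nut_top below 0.0206 m).
2. the wing nut has been tightened until the washer is squeezed shut (z of wing_nut_mid in the frame of first_nut_top below 0.0201 m), for 0.2 s.
At the end, for the whole second after the job is handed in: The wing nut is at rest, its middle less than 20.1 mm above the top of the hex nut (spring washer squeezed shut to within 0.1 mm), the hex nut turned less than 0.12 rad from its set position, and the flange, castor and spray can are each within 20 mm of where they stood (z of wing_nut_mid in the frame of first_nut_top below 0.0201 m and angle between the x axis of first_nut_top and the x axis of rod_tip, either way round below 0.12 rad and angular speed of wing_nut below 0.05 rad/s and distance of each of loose_flange_mid, castor_mid, spray_can_mid from where it was at the start of the episode below 0.02 m); the robot touches nothing.
It fails at once if the hex nut is turned by more than 0.12 rad (angle between the x axis of first_nut_top and the x axis of rod_tip, either way round above 0.12 rad).
It fails at once if the loose flange is moved by more than 20 mm (distance of loose_flange_mid from where it was at the start of the episode above 0.02 m).
It fails at once if the castor is moved by more than 20 mm (distance of castor_mid from where it was at the start of the episode above 0.02 m).
It fails at once if the spray can is moved by more than 20 mm (distance of spray_can_mid from where it was at the start of the episode above 0.02 m).
It also fails if it takes over 51 s, if anything falls off the work surface, if the arm or the gripper's body presses on something with over 40 N, if the wrist force passes 120 N, or if a joint passes its speed limit or range.

## Robot

A 6-joint arm with a two-finger parallel gripper is mounted at the origin on the work surface. World frame = base frame: x ahead of the robot, y to its left, z up, the work surface at z = 0. Lengths are in m, angles in rad, forces in N, time in s.
With the tool pointing down it reaches from about 0.325 to 0.875 m from the base axis. Payload 4.4 kg.
Tool frame: the origin (TCP) lies at the very end of the fingers, on their centre line; the grasp point (between the pads) lies 19 mm behind it; z points along the fingers, y is the line along which they close (so a half turn about z gives the same grasp; the last joint's range is limited). The gripper opens to 85 mm and grips with 20 to 120 N. Pads are 22 mm wide; open, the fingers measure 114 mm over their backs; the gripper's body (76 mm by 85 mm) begins 54 mm behind the grasp point. The pads swing forward as they close: fully open they stand 13 mm farther back than shut.
Start: joints at [-1.274, 0.207, 1.542, -0, 1.393, -0.15], TCP at [0.248, -0.519, 0.231] pointing down, gripper open.
Joint ranges: [-2.73, 2.73], [-0.86, 2.22], [0.23, 2.46], [-1.11, 4.25], [0.08, 2.63], [-2.82, 2.82]. Speed limits (rad/s): [2.79, 2.79, 3.14, 3.14, 3.14, 3.14].

## Interface

Orientations are given as a unit quaternion [w, x, y, z].
In Python, from cell import robot gives the robot as it stands.
- The arm moves only by the tool send_rows, never from a script. Its arguments are lists of equal length, an entry for each row: "delta_pos": the shift along the world's x, y, z as a fraction of full scale, a list of three; "yaw": the turn about the world's z as a fraction of full scale; "hand": the finger opening in mm, from 0 to 85.4. In form: {"delta_pos": [[dx, dy, dz], ...], "yaw": [yaw, ...], "hand": [hand, ...]}. A call has 1 to 8 rows; each row shifts and turns the commanded pose from where the row before left it; what a row does not reach is not made up. Full scale, the value 1, is 0.12 m for a shift and 90 degrees for a turn. A row lasts 1/12 s, in which the tool goes at most 41.7 mm and 7.16 degrees, less where a joint would pass 70% of its speed; a pose out of reach is approached as far as the arm can. A call with a number of a shift or a turn outside -1 to 1 is refused whole. A call with a gripper value outside its range is refused whole. The fingers move at their own pace and stop on an object; the grip force is fixed at half the most. Time passes only in rows, so rows that do not move let the fingers close. It gives the time, the measured TCP pose, the force, the opening and the grip force at its end, in the units of the state.
- robot.sense(): the state, without advancing time (a new reading comes with each control period).
- robot.read_camera(name): name is "scene" or "top"; returns (picture, depth): 480x640x3 uint8, blue, green, red; 480x640 float32, m along the optical axis (not along the pixel's ray), 0 where there is no reading.
- robot.calibration(name): a dict with "fx", "fy", "cx", "cy" (pixels), "k1" (the pictures are not rectified: a ray, as slopes to the right and down, at radius r is drawn at 1 + k1 r^2 times it, then the intrinsics apply), "cam_to_world" (4x4, takes a point from camera to world coordinates). Camera axes: x right, y up, looking along -z (the intrinsics and any distortion apply to the point x, -y, -z); pixel columns grow to the right and rows downward; lengths in m; the calibration is good to about 2 mm. A picture is of the moment at which its call begins. calibration takes no time and is no camera call.
- robot.job_done(): hands the job in; it is judged then, once.
The state is a dict: "time_s": time; "joint_pos": joint angles; "qd": joint speeds; "joint_torque": joint torques, N m; "ee_pos": TCP position; "orientation": TCP orientation; "force": force on the tool from outside, world axes, zero at the start; "torque": the same for the moment, N m; "finger_gap": finger opening in m; "gripper_force": force on a finger pad.
Only numpy, scipy, OpenCV 4.12 (cv2) and the standard library are available. Lean on these libraries where they do the work, as an engineer would, in place of code of your own. Each camera call takes 0.05 s, during which the arm holds its last target. There are 200 camera calls.

## Working session

There is one attempt and no reset: what is moved stays moved. The work goes in short steps, Python scripts to look and compute and a tool call to move; the robot and the scene stay as the last step left them, time stands still between calls to the robot, and variables do not carry over. Pictures are saved under pics/ and viewed, at most 10 in all, crops included, and the job is handed in when it is done.

Besides the shell and the picture viewer there is one more tool, called after ">>>" in YAML: its name, and indented under it one key for each argument. send_rows: Moves the arm, as the interface text tells. Its arguments: {"type":"object","properties":{"delta_pos":{"type":"array","items":{"type":"array","items":{"type":"number","minimum":-1,"maximum":1}}},"yaw":{"type":"array","items":{"type":"number","minimum":-1,"maximum":1}},"hand":{"type":"array","items":{"type":"number"}}},"required":["delta_pos","yaw","hand"]}

```bash
ls; mkdir -p pics; cat > h.py <<'E'
import numpy as np, cv2
from cell import robot
def pts(name,d):
    c=robot.calibration(name); h,w=d.shape
    v,u=np.mgrid[0:h,0:w].astype(float)
    K=np.array([[c['fx'],0,c['cx']],[0,c['fy'],c['cy']],[0,0,1]])
    n=cv2.undistortPoints(np.stack([u.ravel(),v.ravel()],1)[:,None],K,np.array([c['k1'],0,0,0.]))[:,0].reshape(h,w,2)
    P=np.stack([n[...,0]*d,-n[...,1]*d,-d],-1)
    T=np.array(c['cam_to_world']); return P@T[:3,:3].T+T[:3,3]
def grab(name):
    im,d=robot.read_camera(name); return im,d,pts(name,d)
E
python3 - <<'E'
from h import *
for n in('scene','top'):
    im,d,P=grab(n); cv2.imwrite(f'pics/{n}0.png',im); np.savez(f'{n}0.npz',im=im,d=d,P=P)
    print(n,np.array(robot.calibration(n)['cam_to_world'])[:3,3],robot.calibration(n)['fx'])
print(robot.sense())
E
```

```text
pics
scene [1.54780912 0.33679122 0.89250512] 619.8232236946327
top [ 0.42182777 -0.00836006  1.11993598] 485.5456925928766
{'time_s': 0.1, 'joint_pos': array([-1.27451641e+00,  2.07359725e-01,  1.54283463e+00,  1.78403076e-06,
        1.39349397e+00, -1.50522630e-01]), 'qd': array([-7.28287638e-05, -2.60290277e-03, -2.07913563e-03,  9.11192259e-04,
        4.23589751e-04,  4.13266963e-04]), 'joint_torque': array([-8.21931690e-05, -3.84090221e+01, -2.92548198e+01, -1.31253332e-04,
        4.83846496e-03, -1.06242972e-06]), 'ee_pos': array([ 0.24822287, -0.51789579,  0.23021655]), 'orientation': array([-1.04511590e-03,  9.75149047e-01,  2.21547374e-01, -7.54215636e-05]), 'force': array([-1.37068658, -0.14819031, -0.62389323]), 'torque': array([ 0.01493722,  0.03270915, -0.01547043]), 'gripper_force': 0.0, 'finger_gap': 0.08507263145692118}
```

View pics/scene0.png

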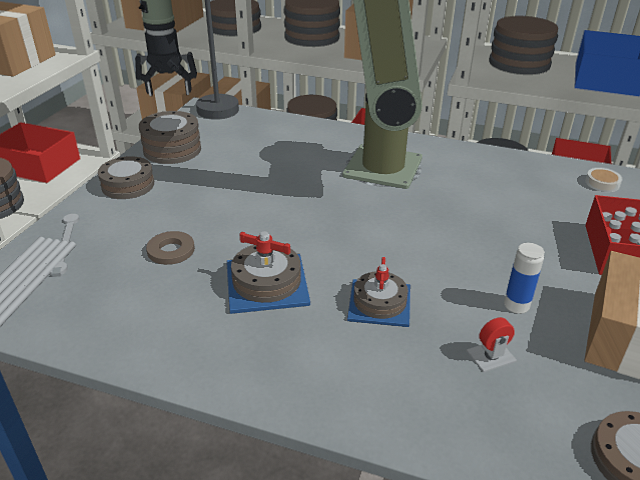

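View pics/top0.png

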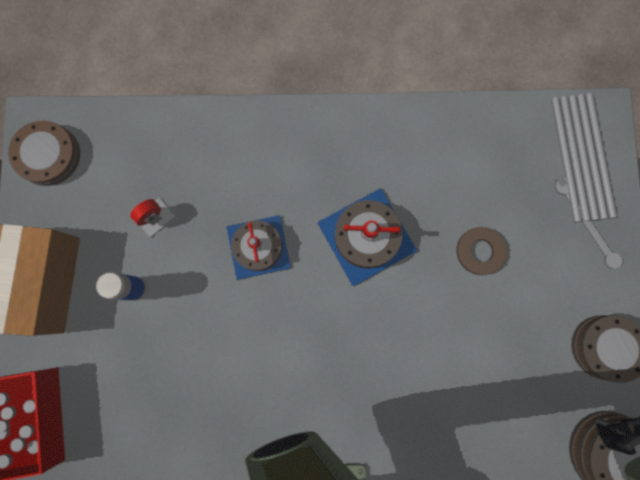

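Two candidates for the spindle. The larger (170 mm plate) is at top (370,231), scene (265,250). The smaller look-alike is at top (254,243), scene (383,275). The castor wheel, also red, is at top (146,211). I choose the larger and check it in a crop.

```bash
python3 - <<'E'
from h import *
t=np.load('top0.npz'); s=np.load('scene0.npz')
def msk(a,kind):
    h=cv2.cvtColor(a['im'],cv2.COLOR_BGR2HSV).astype(int)
    if kind=='red': m=((h[...,0]<8)|(h[...,0]>172))&(h[...,1]>150)&(h[...,2]>70)
    else: m=(h[...,0]>100)&(h[...,0]<125)&(h[...,1]>150)
    return m
for nm,a,(x0,x1,y0,y1) in(('top',t,(310,425,180,290)),('scene',s,(220,315,225,315))):
    for k in('blue','red'):
        m=msk(a,k); w=np.zeros_like(m); w[y0:y1,x0:x1]=1; m&=w
        P=a['P'][m]; P=P[a['d'][m]>0]
        print(nm,k,m.sum(),'z pct',np.percentile(P[:,2],[2,20,50,80,98]).round(4))
        v,u=np.nonzero(m); r=cv2.minAreaRect(np.stack([u,v],1).astype(np.float32)); print(' px rect',r)
        if k=='red':
            rr=cv2.minAreaRect((P[:,:2]*1000).astype(np.float32)); print(' xy rect mm',rr, P.mean(0))
        else:
            P=P[abs(P[:,2]-.012)<.006]; print(' xy rect',cv2.minAreaRect((P[:,:2]*1000).astype(np.float32)))
# rod: points with z>.13 near
for a in(t,s):
    P=a['P']; m=(P[...,2]>.12)&(P[...,2]<.15)
    v,u=np.nonzero(m); q=P[m]; k=(q[:,0]>.4)&(q[:,0]<.7)&(abs(q[:,1]+.1)<.2)&(a['d'][m]>0)
    print('rod',k.sum(),q[k].mean(0) if k.any() else'',u[k].mean() if k.any() else '',v[k].mean() if k.any() else '')
c=s['im'][220:315,215:320]; c2=t['im'][180:290,310:425]
o=np.hstack([cv2.resize(c,(400,400),interpolation=3),cv2.resize(c2,(400,400),interpolation=3)]); cv2.imwrite('pics/crop1.png',o)
# bystanders heights > .02 near
E
```

```text
top blue 1191 z pct [0.007  0.0096 0.0114 0.0132 0.0156]
 px rect ((366.97796630859375, 236.34112548828125), (71.1479263305664, 71.81587219238281), 61.07357406616211)
 xy rect ((592.9347534179688, -109.58993530273438), (164.50369262695312, 165.470947265625), 28.075347900390625)
top red 283 z pct [0.1077 0.1196 0.1229 0.1251 0.1276]
 px rect ((371.5, 228.5), (15.0, 55.0), 90.0)
 xy rect mm ((592.5924072265625, -109.40284729003906), (113.93769073486328, 29.783893585205078), 77.7193603515625) [ 0.59094804 -0.11058069  0.12169349]
scene blue 1071 z pct [0.0023 0.0086 0.0113 0.013  0.0153]
 px rect ((266.6535339355469, 278.009765625), (62.069698333740234, 79.80872344970703), 84.19327545166016)
 xy rect ((597.5413818359375, -109.65989685058594), (171.41146850585938, 166.89926147460938), 28.106096267700195)
scene red 516 z pct [0.1007 0.1083 0.1167 0.123  0.1267]
 px rect ((264.32080078125, 244.1647186279297), (51.47136306762695, 17.866718292236328), 8.746162414550781)
 xy rect mm ((599.869140625, -109.60708618164062), (32.33034896850586, 114.08155822753906), 3.321807622909546) [ 0.60161697 -0.10662797  0.11571262]
rod 345 [ 0.59338691 -0.10938576  0.12655332] 371.5072463768116 227.42028985507247
rod 285 [ 0.59896086 -0.10892275  0.12632054] 264.1438596491228 238.9438596491228
```

View pics/crop1.png

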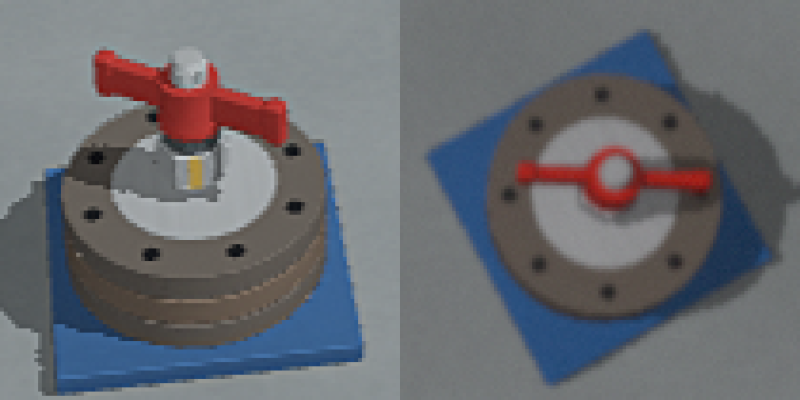

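The crop confirms the larger spindle: wing nut lies along about ±y, with washer and hex nut (yellow dab) below it. I take the axis as about (0.595, -0.1095) and nut mid z as about 0.114. Plan: close the fingers and push one wing round in a circle of about 47 mm radius.

>>> send_rows:
  delta_pos:
    - [0.18, 0.26, 0]
    - [0.18, 0.26, 0]
    - [0.18, 0.26, 0]
    - [0.18, 0.26, 0]
    - [0.18, 0.26, 0]
    - [0.18, 0.26, 0]
    - [0.18, 0.26, 0]
    - [0.18, 0.26, 0]
  yaw: [0, 0, 0, 0, 0, 0, 0, 0]
  hand: [0, 0, 0, 0, 0, 0, 0, 0]

```text
time_s: 0.77
ee_pos: [0.4217, -0.2671, 0.2309]
orientation: [-0.0, 0.975, 0.221, -0.0]
force: [1.2, -1.0, 0.1]
finger_gap: -0.0002
gripper_force: 0.0
```

>>> send_rows:
  delta_pos:
    - [0.18, 0.26, 0]
    - [0.18, 0.26, 0]
    - [0.18, 0.26, 0]
    - [0.18, 0.26, 0]
    - [0.18, 0.26, 0]
    - [0.18, 0.26, 0]
    - [0, 0, 0]
    - [0, 0, 0]
  yaw: [0, 0, 0, 0, 0, 0, 0, 0]
  hand: [0, 0, 0, 0, 0, 0, 0, 0]

```text
time_s: 1.43
ee_pos: [0.5511, -0.0799, 0.2305]
orientation: [-0.0, 0.975, 0.224, -0.001]
force: [-0.6, -1.6, 0.8]
finger_gap: -0.0002
gripper_force: 0.0
```

>>> send_rows:
  delta_pos:
    - [0, -0.06, -0.2]
    - [0, 0, -0.2]
    - [0, 0, -0.2]
    - [0, 0, -0.2]
    - [0, 0, -0.2]
    - [0, 0, -0.1]
    - [0, 0, 0]
    - [0, 0, 0]
  yaw: [0, 0, 0, 0, 0, 0, 0, 0]
  hand: [0, 0, 0, 0, 0, 0, 0, 0]

```text
time_s: 2.1
ee_pos: [0.5501, -0.0897, 0.099]
orientation: [-0.0, 0.975, 0.221, -0.001]
force: [0.2, 0.3, 0.2]
finger_gap: -0.0003
gripper_force: 0.0
```

```bash
python3 - <<'E'
from h import *
im,d,P=grab('scene'); im2,d2,P2=grab('top')
print(robot.sense()['ee_pos'],robot.sense()['force'])
o=np.hstack([cv2.resize(im[200:320,205:325],(400,400),interpolation=3),cv2.resize(im2[175:290,310:425],(400,400),interpolation=3)]); cv2.imwrite('pics/c2.png',o)
# circle table, frac units: 10 deg steps, r=47mm
for r in (47,):
  for a in range(150,-390,-10):
    b=np.radians([a,a-10]); v=r/120*(np.array([np.cos(b[1])-np.cos(b[0]),np.sin(b[1])-np.sin(b[0])]))
    if a>-220: print(a,v.round(3))
E
```

```text
[ 0.55205972 -0.08984814  0.10103445] [0.33495135 0.08556092 1.16876604]
150 [0.039 0.056]
140 [0.048 0.048]
130 [0.056 0.039]
120 [0.062 0.029]
110 [0.066 0.018]
100 [0.068 0.006]
90 [ 0.068 -0.006]
80 [ 0.066 -0.018]
70 [ 0.062 -0.029]
60 [ 0.056 -0.039]
50 [ 0.048 -0.048]
40 [ 0.039 -0.056]
30 [ 0.029 -0.062]
20 [ 0.018 -0.066]
10 [ 0.006 -0.068]
0 [-0.006 -0.068]
-10 [-0.018 -0.066]
-20 [-0.029 -0.062]
-30 [-0.039 -0.056]
-40 [-0.048 -0.048]
-50 [-0.056 -0.039]
-60 [-0.062 -0.029]
-70 [-0.066 -0.018]
-80 [-0.068 -0.006]
-90 [-0.068  0.006]
-100 [-0.066  0.018]
-110 [-0.062  0.029]
-120 [-0.056  0.039]
-130 [-0.048  0.048]
-140 [-0.039  0.056]
-150 [-0.029  0.062]
-160 [-0.018  0.066]
-170 [-0.006  0.068]
-180 [0.006 0.068]
-190 [0.018 0.066]
-200 [0.029 0.062]
-210 [0.039 0.056]
```

View pics/c2.png

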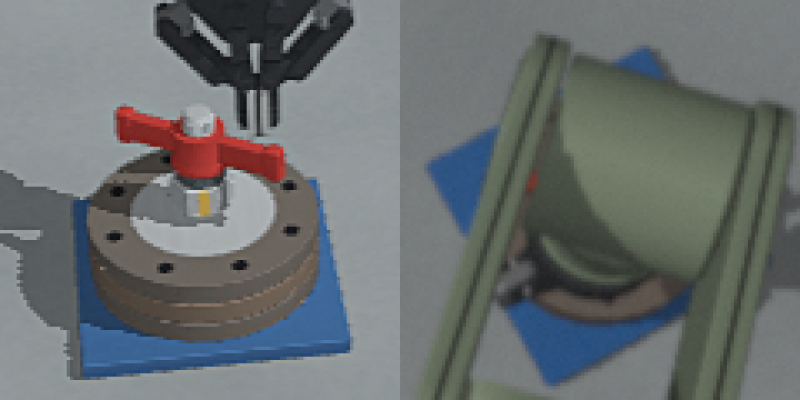

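The crop shows the closed fingers behind the wing on the robot side, low enough and clear of the hub. Starting the circle.

>>> send_rows:
  delta_pos:
    - [0.039, 0.056, 0]
    - [0.048, 0.048, 0]
    - [0.056, 0.039, 0]
    - [0.062, 0.029, 0]
    - [0.066, 0.018, 0]
    - [0.068, 0.006, 0]
    - [0.068, -0.006, 0]
    - [0.066, -0.018, 0]
  yaw: [0, 0, 0, 0, 0, 0, 0, 0]
  hand: [0, 0, 0, 0, 0, 0, 0, 0]

```text
time_s: 2.87
ee_pos: [0.608, -0.0679, 0.0988]
orientation: [-0.0, 0.975, 0.222, -0.001]
force: [-2.1, 0.6, 0.4]
finger_gap: -0.0002
gripper_force: 0.8
```

```bash
cat > m.py <<'E'
from h import *
import sys
def look(tag):
    im,d,P=grab('scene'); s=robot.sense()
    h=cv2.cvtColor(im,cv2.COLOR_BGR2HSV).astype(int)
    m=((h[...,0]<8)|(h[...,0]>172))&(h[...,1]>150)&(h[...,2]>60)&(d>0)&(np.hypot(P[...,0]-.596,P[...,1]+.1095)<.075)&(P[...,2]>.08)
    q=P[m]; r=cv2.minAreaRect((q[:,:2]*1000).astype(np.float32))
    e=q[:,:2]-[.598,-.1095]; far=np.hypot(*e.T)>.032; a=np.degrees(np.arctan2(e[far,1],e[far,0]))%360
    p=s['ee_pos']; w=p[:2]-[.595,-.1095]
    F=s['force']; L=w[0]*F[1]-w[1]*F[0]
    print(tag,'wing az hist',np.histogram(a,12,(0,360))[0],'axis180',(np.degrees(np.angle(np.exp(2j*np.radians(a)).mean()))/2).round(1),
     'tcp',p.round(4),'ang',np.degrees(np.arctan2(w[1],w[0])).round(1),'r',np.hypot(*w).round(4),'F',F.round(1),'T',L.round(3),'ztop',np.percentile(q[:,2],97).round(4))
    return im
im=look('')
if len(sys.argv)>1: cv2.imwrite(sys.argv[1],cv2.resize(im[200:320,205:325],(500,500),interpolation=3))
E
python3 m.py pics/c3.png
```

```text
wing az hist [ 2 79  2  0  0  0  0 13  0  0  0  1] axis180 46.7 tcp [ 0.6098 -0.0688  0.0992] ang 70.0 r 0.0433 F [-0.1 -0.4  0.8] T -0.003 ztop 0.1267
```

View pics/c3.png

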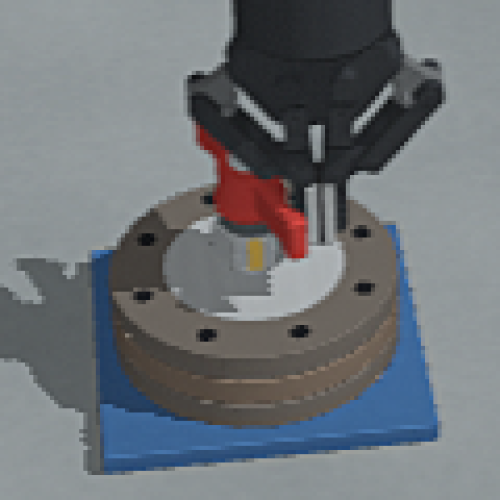

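The wing follows the finger (41° so far) and the hex nut's dab hasn't moved. Continuing.

>>> send_rows:
  delta_pos:
    - [0.066, -0.021, 0]
    - [0.06, -0.033, 0]
    - [0.052, -0.043, 0]
    - [0.043, -0.052, 0]
    - [0.033, -0.06, 0]
    - [0.018, -0.066, 0]
    - [0.006, -0.068, 0]
    - [-0.006, -0.068, 0]
  yaw: [0, 0, 0, 0, 0, 0, 0, 0]
  hand: [0, 0, 0, 0, 0, 0, 0, 0]

```text
time_s: 3.58
ee_pos: [0.6407, -0.1187, 0.0995]
orientation: [0.0, 0.975, 0.221, 0.0]
force: [-0.1, 2.0, 0.1]
finger_gap: 0.0001
gripper_force: 0.6
```

```bash
python3 m.py
```

```text
wing az hist [ 0  0  0  0 58 30  0  0  0  0 16 27] axis180 -30.5 tcp [ 0.6404 -0.1206  0.0995] ang -13.7 r 0.0468 F [ 0.7 -1.   0.3] T -0.038 ztop 0.125
```

>>> send_rows:
  delta_pos:
    - [-0.018, -0.066, 0]
    - [-0.029, -0.062, 0]
    - [-0.039, -0.056, 0]
    - [-0.048, -0.048, 0]
    - [-0.056, -0.039, 0]
    - [-0.062, -0.029, 0]
    - [-0.066, -0.018, 0]
    - [-0.068, -0.006, 0]
  yaw: [0, 0, 0, 0, 0, 0, 0, 0]
  hand: [0, 0, 0, 0, 0, 0, 0, 0]

```text
time_s: 4.3
ee_pos: [0.5935, -0.1572, 0.0996]
orientation: [0.001, 0.975, 0.221, 0.0]
force: [2.4, 0.7, 0.3]
finger_gap: 0.0
gripper_force: 0.9
```

```bash
python3 m.py
```

```text
wing az hist [ 0 15 79  0  0  0  0  4 25  0  0  0] axis180 63.8 tcp [ 0.5916 -0.157   0.0993] ang -94.1 r 0.0476 F [ 0.1 -1.   0.8] T 0.01 ztop 0.1249
```

>>> send_rows:
  delta_pos:
    - [-0.068, 0.006, 0]
    - [-0.066, 0.018, 0]
    - [-0.062, 0.029, 0]
    - [-0.056, 0.039, 0]
    - [-0.048, 0.048, 0]
    - [-0.039, 0.056, 0]
    - [-0.029, 0.062, 0]
    - [-0.018, 0.066, 0]
  yaw: [0, 0, 0, 0, 0, 0, 0, 0]
  hand: [0, 0, 0, 0, 0, 0, 0, 0]

```text
time_s: 5.02
ee_pos: [0.5468, -0.1169, 0.0992]
orientation: [-0.0, 0.975, 0.222, -0.0]
force: [0.0, -1.5, -0.1]
finger_gap: -0.0005
gripper_force: 0.7
```

```bash
python3 m.py
```

```text
wing az hist [ 0  0  0  0  0 83  0  0  0  0  0 97] axis180 -16.2 tcp [ 0.5463 -0.1151  0.0989] ang -173.4 r 0.0491 F [-0.5  0.8  0.2] T -0.041 ztop 0.1245
```

Turned about 283°. The washer can come any time now, so half-size steps.

>>> send_rows:
  delta_pos:
    - [-0.004, 0.034, 0]
    - [-0.001, 0.034, 0]
    - [0.003, 0.034, 0]
    - [0.006, 0.034, 0]
    - [0.008, 0.033, 0]
    - [0.011, 0.032, 0]
    - [0.013, 0.031, 0]
    - [0.016, 0.03, 0]
  yaw: [0, 0, 0, 0, 0, 0, 0, 0]
  hand: [0, 0, 0, 0, 0, 0, 0, 0]

```text
time_s: 5.73
ee_pos: [0.5538, -0.0858, 0.0991]
orientation: [-0.0, 0.975, 0.222, -0.0]
force: [-0.3, -1.8, -0.1]
finger_gap: 0.0001
gripper_force: 0.6
```

```bash
python3 m.py
```

```text
wing az hist [  0   0   0   0 101   0   0   0   0   0 109   0] axis180 -51.8 tcp [ 0.5542 -0.0852  0.0992] ang 149.2 r 0.0475 F [-0.1 -1.  -0.4] T 0.045 ztop 0.1238
```

>>> send_rows:
  delta_pos:
    - [0.018, 0.029, 0]
    - [0.021, 0.027, 0]
    - [0.023, 0.026, 0]
    - [0.025, 0.024, 0]
    - [0.027, 0.022, 0]
    - [0.028, 0.02, 0]
    - [0.03, 0.017, 0]
    - [0.031, 0.015, 0]
  yaw: [0, 0, 0, 0, 0, 0, 0, 0]
  hand: [0, 0, 0, 0, 0, 0, 0, 0]

```text
time_s: 6.45
ee_pos: [0.5784, -0.0642, 0.0991]
orientation: [-0.0, 0.975, 0.222, -0.0]
force: [-1.7, -0.6, -0.6]
finger_gap: -0.0003
gripper_force: 0.6
```

```bash
python3 m.py
```

```text
wing az hist [ 0  0 76 35  0  0  0  0 54 43  0  0] axis180 89.1 tcp [ 0.5792 -0.064   0.0993] ang 109.1 r 0.0481 F [-0.5 -0.3 -1.3] T 0.028 ztop 0.1235
```

>>> send_rows:
  delta_pos:
    - [0.032, 0.012, 0]
    - [0.033, 0.009, 0]
    - [0.034, 0.006, 0]
    - [0.034, 0.002, 0]
    - [0.034, -0.001, 0]
    - [0.034, -0.004, 0]
    - [0.034, -0.007, 0]
    - [0.033, -0.01, 0]
  yaw: [0, 0, 0, 0, 0, 0, 0, 0]
  hand: [0, 0, 0, 0, 0, 0, 0, 0]

```text
time_s: 7.17
ee_pos: [0.6108, -0.0637, 0.0993]
orientation: [-0.0, 0.975, 0.222, 0.0]
force: [-1.4, -0.2, 0.3]
finger_gap: 0.0001
gripper_force: 0.6
```

```bash
python3 m.py
```

```text
wing az hist [ 3 84  1  0  0  0  0 21  0  0  0  0] axis180 47.9 tcp [ 0.6117 -0.0641  0.0994] ang 69.8 r 0.0484 F [-0.7 -0.6  0.4] T 0.022 ztop 0.1236
```

>>> send_rows:
  delta_pos:
    - [0.032, -0.013, 0]
    - [0.031, -0.016, 0]
    - [0.03, -0.018, 0]
    - [0.028, -0.02, 0]
    - [0.026, -0.022, 0]
    - [0.024, -0.024, 0]
    - [0.022, -0.026, 0]
    - [0.02, -0.028, 0]
  yaw: [0, 0, 0, 0, 0, 0, 0, 0]
  hand: [0, 0, 0, 0, 0, 0, 0, 0]

```text
time_s: 7.88
ee_pos: [0.633, -0.0817, 0.098]
orientation: [-0.003, 0.975, 0.221, -0.003]
force: [-7.9, 6.6, 1.9]
finger_gap: -0.0001
gripper_force: 4.1
```

```bash
python3 m.py
```

```text
wing az hist [66  9  0  0  0  0  0  0  0  0  0  0] axis180 19.6 tcp [ 0.6336 -0.0823  0.098 ] ang 35.1 r 0.0472 F [-6.9  6.2  2.5] T 0.425 ztop 0.1525
```

Washer contact: torque jumped near 430°. About 55–70° left, so smaller steps.

>>> send_rows:
  delta_pos:
    - [0.011, -0.018, 0]
    - [0.01, -0.018, 0]
    - [0.009, -0.019, 0]
    - [0.008, -0.019, 0]
    - [0.007, -0.02, 0]
    - [0.006, -0.02, 0]
    - [0.005, -0.02, 0]
    - [0.004, -0.02, 0]
  yaw: [0, 0, 0, 0, 0, 0, 0, 0]
  hand: [0, 0, 0, 0, 0, 0, 0, 0]

```text
time_s: 8.6
ee_pos: [0.6407, -0.0987, 0.0975]
orientation: [-0.004, 0.975, 0.222, -0.002]
force: [-4.3, 8.6, -0.6]
finger_gap: -0.0004
gripper_force: 4.1
```

```bash
python3 m.py
```

```text
wing az hist [ 7  7  2  0  0 17  0  0  0  0  0 51] axis180 -2.4 tcp [ 0.6409 -0.0992  0.0976] ang 12.6 r 0.047 F [-3.7  8.7 -0.4] T 0.435 ztop 0.1628
```

>>> send_rows:
  delta_pos:
    - [0.003, -0.02, 0]
    - [0.002, -0.02, 0]
    - [0.001, -0.02, 0]
    - [0, -0.02, 0]
    - [-0.001, -0.02, 0]
    - [-0.002, -0.02, 0]
    - [-0.003, -0.02, 0]
    - [-0.004, -0.02, 0]
  yaw: [0, 0, 0, 0, 0, 0, 0, 0]
  hand: [0, 0, 0, 0, 0, 0, 0, 0]

```text
time_s: 9.32
ee_pos: [0.6417, -0.1174, 0.0978]
orientation: [-0.004, 0.975, 0.222, -0.001]
force: [-0.4, 10.0, -1.5]
finger_gap: 0.0
gripper_force: 4.1
```

```bash
python3 m.py
```

```text
wing az hist [ 1  0  0  0 29 64  0  0  0  0 11 29] axis180 -27.9 tcp [ 0.6418 -0.118   0.0979] ang -10.3 r 0.0476 F [ 0.1  8.8 -0.2] T 0.413 ztop 0.1228
```

>>> send_rows:
  delta_pos:
    - [-0.003, -0.013, 0]
    - [-0.003, -0.013, 0]
    - [-0.004, -0.013, 0]
    - [-0.004, -0.013, 0]
    - [0, 0, 0]
  yaw: [0, 0, 0, 0, 0]
  hand: [0, 0, 0, 0, 0]

```text
time_s: 9.78
ee_pos: [0.6407, -0.1237, 0.0981]
orientation: [-0.004, 0.975, 0.222, 0.0]
force: [-0.5, 9.2, -1.3]
finger_gap: -0.0001
gripper_force: 4.1
```

```bash
python3 m.py
```

```text
wing az hist [ 0  0  0  0 87  9  0  0  0  0 18  5] axis180 -34.2 tcp [ 0.6408 -0.1237  0.0981] ang -17.2 r 0.048 F [ 0.6  8.2 -1.9] T 0.384 ztop 0.1227
```

>>> send_rows:
  delta_pos:
    - [-0.005, -0.013, 0]
    - [-0.005, -0.013, 0]
    - [-0.006, -0.012, 0]
    - [-0.006, -0.012, 0]
    - [0, 0, 0]
  yaw: [0, 0, 0, 0, 0]
  hand: [0, 0, 0, 0, 0]

```text
time_s: 10.25
ee_pos: [0.6389, -0.1295, 0.0983]
orientation: [-0.004, 0.975, 0.222, 0.001]
force: [3.1, 10.0, -2.8]
finger_gap: -0.0
gripper_force: 4.4
```

```bash
python3 m.py
```

```text
wing az hist [  0   0   0   0 104   1   0   0   0   0  10   3] axis180 -41.4 tcp [ 0.6389 -0.1295  0.0983] ang -24.5 r 0.0483 F [ 2.3 10.1 -2.6] T 0.487 ztop 0.1224
```

>>> send_rows:
  delta_pos:
    - [-0.006, -0.012, 0]
    - [-0.006, -0.012, 0]
    - [-0.007, -0.012, 0]
    - [0, 0, 0]
  yaw: [0, 0, 0, 0]
  hand: [0, 0, 0, 0]

```text
time_s: 10.63
ee_pos: [0.6377, -0.1313, 0.0983]
orientation: [-0.005, 0.975, 0.222, 0.003]
force: [4.7, 15.8, -3.2]
finger_gap: -0.0002
gripper_force: 7.5
```

```bash
python3 m.py pics/c4.png
```

```text
wing az hist [  0   0   0   0 104   0   0   0   0   0  10   2] axis180 -42.8 tcp [ 0.6377 -0.1312  0.0983] ang -26.9 r 0.0479 F [ 4.9 16.7 -2.7] T 0.82 ztop 0.1231
```

View pics/c4.png

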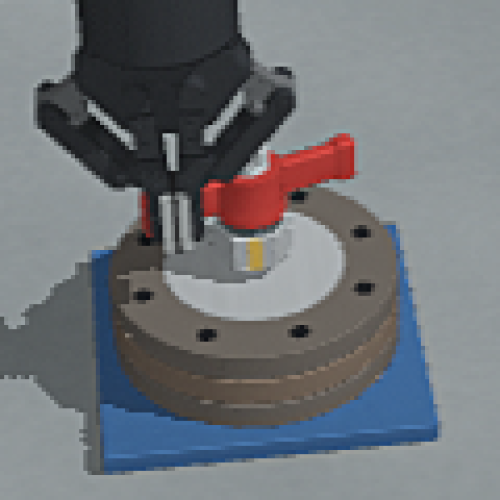

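Solid: the command advanced 5 mm but the tip only about 2 mm, and torque rose to about 0.8 N m. The dab is unturned in the crop. Backing off and lifting.

>>> send_rows:
  delta_pos:
    - [0.02, 0.04, 0]
    - [0.03, 0.06, 0]
    - [0.03, 0.06, 0]
    - [0, 0, 0.2]
    - [0, 0, 0.25]
    - [0, 0, 0.25]
    - [-0.2, 0.25, 0.25]
    - [0, 0, 0]
  yaw: [0, 0, 0, 0, 0, 0, 0, 0]
  hand: [0, 0, 0, 0, 0, 0, 0, 0]

```text
time_s: 11.35
ee_pos: [0.6276, -0.0917, 0.2169]
orientation: [0.002, 0.975, 0.222, 0.005]
force: [1.2, -0.1, 0.5]
finger_gap: 0.0
gripper_force: 0.0
```

```bash
python3 m.py pics/c5.png
```

```text
wing az hist [  0   0   0   0 106   0   0   0   0   0 106   0] axis180 -41.8 tcp [ 0.6273 -0.0928  0.2142] ang 27.2 r 0.0364 F [ 0.2 -0.8 -0. ] T -0.028 ztop 0.1228
```

View pics/c5.png

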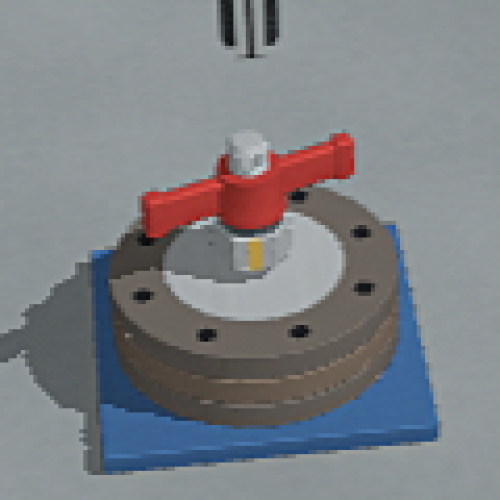

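The gripper is clear, the nut sits at -42°, and the dab is still at (255,250), unturned.

```bash
python3 -c "
from cell import robot
print(robot.job_done())"
```

```text
the job is handed in; nothing more can be done
None
```

The wing nut on the larger spindle went solid after about 490° clockwise at about 0.8 N m, under the 0.95 N m hex-nut slip limit; the hex nut shows no turn in the last crop, the gripper is clear, and the job is handed in (no verdict returned; flange, castor and can were not re-measured).

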